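# Clamp the humidity probe and set its vent cap

## Task

Clamp the ripening-room humidity probe in its service block by swinging the red-gripped lever fully down. Then screw the blue cap on the probe clockwise until it bottoms out, back it off a quarter turn so that it vents, and finish still holding the cap between the fingers, at rest and without letting go. Leave the lever shut, and leave the cheeses and the cheese trier alone.

Things in the scene. Friction and masses are not known exactly. Their poses are not given: they have to be found in the camera images.
- block: Aluminium service block, 100 x 160 x 45 mm (x, y, z), bolted to the steel bench; origin at the centre of its underside. Its -x side roughly faces the robot. The probe stands upright on it at x = 0, y = +45 mm (barrel 32 mm thick, shoulder 37 mm). The lever's plane is at y = -45 mm, 90 mm from the probe. A black witness mark on its top lies on the -x side of the probe.
- lever (a joint): Angle of the clamp lever about its level hinge, rad: 0 = shut (lying level, pointing along the block's -x), growing as it lifts; at 1.45 it is nearly upright. It starts open between 0.9 and 1.3, and stays where it is left (friction about 0.1 N m, no spring or snap). It counts as shut below 0.1.
- lever_grip (a point): Centre of the lever's red grip, a roller 22 mm in diameter and 26 mm wide, axis along the block's y, 115 mm from the hinge on a 9 mm rod. Its end faces can be pinched from above with the fingers closing along the block's y. When shut it lies 58 mm above the bench, 30 mm in front of the block's -x face.
- lever_hinge (a point): The lever's hinge axis (along the block's y), 58 mm above the bench; at x = +35 mm, y = -45 mm of the block.
- cap: Blue ribbed screw cap, 42 mm in diameter, 30 mm tall, upright on the probe, already started on its thread; origin at the centre of its underside, z up. Turning it takes about 0.1 N m; it sinks 5 mm per full turn and cannot come off. The white line on its top (centre to rim, and down the side) points at the block's witness mark (block -x) when bottomed out.
- cap_grip (a point): Centre of the cap, on its axis, 15 mm above its underside: 91 mm above the bench once bottomed, up to 3.6 mm higher before. Backed off a quarter turn from the stop, the cap's white line points along the block's -y, towards the lever.
- cap_turn (a joint): Turn of the cap, rad, growing clockwise seen from above (tightening). It stops hard at 4.5 (bottomed out); a quarter turn back from there is 2.93. It starts between 0.5 and 2.3, stays where it is left, and cannot turn below 0.
- wheel: Bystander: small orange waxed cheese, 96 mm in diameter, 54 mm tall; origin at the centre of its underside.
- loaf: Bystander: red waxed cheese loaf, 85 x 60 x 50 mm; origin at the centre of its underside.
- trier: Bystander: cheese trier lying flat beyond the block, steel blade 100 mm long with a dark wooden cross handle 70 mm long, 18 mm high; origin on the bench near its middle.
Not all that is in view belongs to the job. Leave any purple or yellow look-alike of the block alone.

How it is judged (in metres and radians):
On the way, in this order (a step that is already met when the one before it is completed fails the run):
1. the clamp lever is shut before the cap is bottomed (value of joint lever below 0.1 rad and value of joint cap_turn below 4.3 rad), for 0.2 s.
2. the cap has bottomed out, with the lever shut (value of joint cap_turn above 4.42 rad and value of joint lever below 0.1 rad), for 0.1 s.
3. the cap is backed off a quarter turn (value of joint cap_turn between 2.63 and 3.23 rad), for 0.2 s.
At the end, for the whole second after the job is handed in: The lever is shut (below 0.1 rad); the cap stands a quarter turn (1.57 rad, give or take 0.3) back from its stop, at rest, and is still gripped: the grasp point within 30 mm of the cap's centre and the fingers pressing on it with more than 4 N (all of step 3 and value of joint lever below 0.1 rad and velocity of joint cap_turn between -0.15 and 0.15 rad/s and contact force between the fingers and cap above 4 N and distance between the grasp point and cap_grip below 0.03 m); the arm keeps its last pose, push and grip.
It fails at once if a cheese or the trier is moved by more than 25 mm (distance of any of wheel, loaf, trier from where it was at the start of the episode above 0.025 m).
It also fails if it takes over 72 s, if anything falls off the work surface, if the arm or the gripper's body presses on something with over 40 N, if the wrist force passes 120 N, or if a joint passes its speed limit or range.

## Robot

A 7-joint arm with a two-finger parallel gripper is mounted at the origin on the work surface. World frame = base frame: x ahead of the robot, y to its left, z up, the work surface at z = 0. Lengths are in mm, angles in rad, forces in N, time in s.
With the tool pointing down it reaches from about 350 to 900 mm from the base axis. Payload 8.1 kg.
Tool frame: the origin (TCP) lies midway between the tips of the shut fingers; the grasp point (between the pads) lies r.pinch_z behind it (r.pinch_z is the distance from the TCP to the grasp point, in mm); z points along the fingers, x is the direction in which the jaws open and shut, and the axes are right-handed (so a half turn about z gives the same grasp; the last joint's range is limited). The gripper opens to 85 mm and grips with 20 to 120 N. Pads are 22 mm wide; open, the fingers measure 114 mm over their backs; the gripper's body (76 mm by 85 mm) begins 54 mm behind the grasp point. The pads swing forward as they close: fully open they stand 13 mm farther back than shut.
Start: joints at [1.148, 0.434, 0.025, 1.573, -0.012, 1.134, -0.075], TCP at [196.462, -593.333, 231.323] pointing down, gripper open.
Joint ranges: [-2.62, 2.62], [-0.44, 2.09], [-1.27, 1.32], [0.08, 2.57], [-1.32, 4.46], [0.12, 2], [-2.74, 2.74]. Speed limits (rad/s): [2.22, 2.22, 3.01, 3.01, 3.14, 3.14, 3.14].

## Interface

Orientations are given as a unit quaternion [w, x, y, z].
In Python, from plant import r gives the robot as it stands. The module is installed in compiled form; this text tells all that it offers.
- The arm moves only by the tool play_rows, never from a script. Its argument "increments" is a list of rows, each an object of numbers: "dx", "dy", "dz": the shift along the tool's x, y, z in cm; "ax", "ay", "az": the turn, a rotation vector about the tool's x, y, z in degrees; "fingers": the opening in per cent of the stroke, from 0 (shut) to 100 (fully open). A call has 1 to 10 rows; each row is the pose to reach, as a shift and turn from the pose commanded when the call began, along the tool's axes at that moment; what a row does not reach only later rows make up. A row lasts 1/10 s, in which the tool goes at most 50 mm and 8.59 degrees, less where a joint would pass 70% of its speed; a pose out of reach is approached as far as the arm can. A call with a gripper value outside its range is refused whole. The fingers move at their own pace and stop on an object; "force" is the grip in N (left out, the last holds). Time passes only in rows, so rows that repeat a pose let the fingers close. It gives the time, the measured TCP pose, the force and the opening at its end, in the units of the state.
- r.observe(): the state, without advancing time (a new reading comes with each control period).
- r.get_image(name): name is "scene" or "top" or "wrist"; returns a dict with "color" (400x640x3 uint8, blue, green, red), "fx", "fy", "cx", "cy" (pixels), "extrinsics" (4x4, takes a point from world to camera coordinates). Camera axes: x right, y down, z forward; pixel columns grow to the right and rows downward; lengths in mm; the calibration is good to about 2 mm. A picture is of the moment at which its call begins. There is no depth.
- r.sign_off(): hands the job in, once; it reports no verdict.
The state is a dict: "t": time; "joint_positions": joint angles; "qd": joint speeds; "joint_torque": joint torques, N m; "eef_pos": TCP position; "orientation": TCP orientation; "ft_force": force on the tool from outside, world axes, zero at the start; "wrist_torque": the same for the moment, N m; "width": finger opening in mm.
Only numpy, scipy, OpenCV 4.12 (cv2) and the standard library are available. Lean on these libraries where they do the work, as an engineer would, in place of code of your own. Each camera call takes 0.05 s, during which the arm holds its last target.

## Working session

There is one attempt and no reset: what is moved stays moved. The work goes in short steps, Python scripts to look and compute and a tool call to move; the robot and the scene stay as the last step left them, time stands still between calls to the robot, and variables do not carry over. Pictures are saved under pics/ and viewed, and the job is handed in when it is done.

Besides the shell and the picture viewer there is one more tool, called by a JSON object that holds its "op" and its "data". play_rows: Moves the arm, as the interface text tells. Its arguments: {"type":"object","properties":{"increments":{"type":"array"},"force":{"type":"number"}},"required":["increments"]}

```bash
mkdir -p pics; python3 - <<'E'
from plant import r
import cv2
s=r.observe()
print(s, r.pinch_z)
for n in ("scene","top","wrist"):
    im=r.get_image(n); cv2.imwrite(f"pics/{n}0.png",im["color"]); print(n,im["fx"],im["fy"],im["cx"],im["cy"],im["extrinsics"])
E
```

```text
{'t': 0.0, 'joint_positions': array([ 1.14839817,  0.43522289,  0.02500865,  1.57407912, -0.01155868,
        1.13402767, -0.07507447]), 'qd': array([-0.00086507, -0.00010169, -0.00082946,  0.00047506,  0.00036526,
        0.00114851,  0.00029441]), 'joint_torque': array([ 1.89515295e-04, -6.70469785e+01,  1.02519292e+00, -3.16216922e+01,
        1.55743881e-02,  1.22910063e-02, -3.51056178e-05]), 'eef_pos': array([ 196.2392292 , -592.86164958,  230.53342481]), 'orientation': array([-3.83273338e-04,  8.10653492e-01, -5.85525645e-01, -6.98391906e-04]), 'ft_force': array([ 0.27968581,  0.54041562, -0.4362348 ]), 'wrist_torque': array([-0.02311707,  0.01854957,  0.04529699]), 'width': 85.29363540567233} 18.700000000000003
scene 387.86571672489134 387.86571672489134 321.3550351576137 200.25908191184212 [[-2.24632173e-01  9.74443354e-01  7.32074762e-04  2.10156403e+02]
 [ 6.64837196e-01  1.53809820e-01 -7.30981561e-01 -3.07271870e+02]
 [-7.12412724e-01 -1.63715266e-01 -6.82396822e-01  1.38273199e+03]
 [ 0.00000000e+00  0.00000000e+00  0.00000000e+00  1.00000000e+00]]
top 406.7513153617486 406.7513153617486 318.0549469297595 193.66273468005366 [[-9.76682207e-02 -9.95201158e-01  5.96439525e-03 -2.45837780e+01]
 [-9.72043015e-01  9.41062552e-02 -2.15119478e-01  5.68745508e+02]
 [ 2.13525867e-01 -2.68079854e-02 -9.76569524e-01  9.06466915e+02]
 [ 0.00000000e+00  0.00000000e+00  0.00000000e+00  1.00000000e+00]]
wrist 333.2185683457478 333.2185683457478 318.9720431149106 198.6470145983155 [[ 3.15213571e-01 -9.49018403e-01 -2.11553546e-03 -6.23716379e+02]
 [-9.03671894e-01 -3.00831229e-01  3.04758396e-01 -4.13677035e+01]
 [-2.89857746e-01 -9.41522325e-02 -9.52427343e-01  3.79260615e+02]
 [ 0.00000000e+00  0.00000000e+00  0.00000000e+00  1.00000000e+00]]
```

View pics/scene0.png

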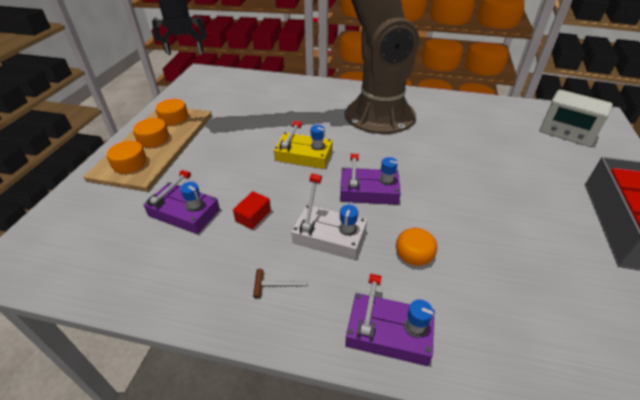

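View pics/top0.png

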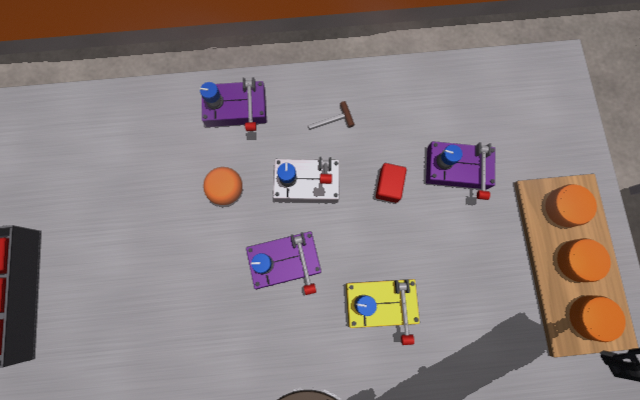

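View pics/wrist0.png

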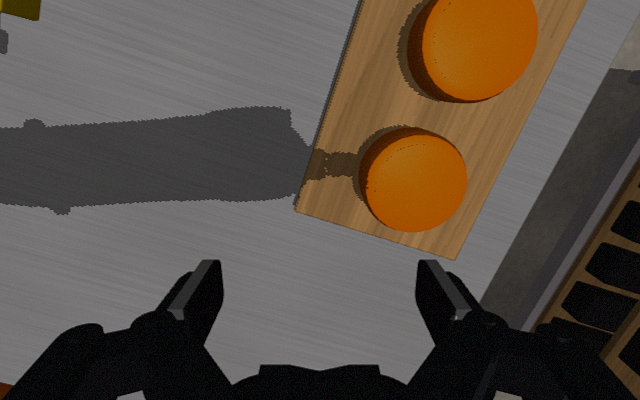

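Candidates: purple (top px 234,104; 461,165; 284,259), yellow (383,303) and one bare aluminium block (307,180 in top, 330,232 in scene). Only the aluminium one fits the description. I'll confirm that in a crop.

```bash
cat > h.py <<'E'
import numpy as np, cv2
from scipy.spatial.transform import Rotation as R
def ray(im,u,v):
    E=im["extrinsics"]; d=np.array([(u-im["cx"])/im["fx"],(v-im["cy"])/im["fy"],1.])
    c=-E[:3,:3].T@E[:3,3]; return c,E[:3,:3].T@d
def onz(im,u,v,z):
    c,d=ray(im,u,v); return c+d*(z-c[2])/d[2]
def proj(im,p):
    E=im["extrinsics"]; q=E[:3,:3]@np.asarray(p,float)+E[:3,3]
    return np.array([im["fx"]*q[0]/q[2]+im["cx"],im["fy"]*q[1]/q[2]+im["cy"]])
def tri(a,b):
    (c1,d1),(c2,d2)=a,b
    t=np.linalg.lstsq(np.stack([d1,-d2],1),c2-c1,rcond=None)[0]
    p,q=c1+t[0]*d1,c2+t[1]*d2; return (p+q)/2,np.linalg.norm(p-q)
E
python3 - <<'E'
from plant import r
import cv2,numpy as np
from h import *
t=r.get_image("top"); s=r.get_image("scene")
a=cv2.resize(t["color"][140:220,200:420],None,fx=3.6,fy=3.6,interpolation=2)
b=cv2.resize(s["color"][165:265,220:440],None,fx=2.9,fy=2.9,interpolation=2)
w=max(a.shape[1],b.shape[1]); a=cv2.copyMakeBorder(a,0,0,0,w-a.shape[1],0); b=cv2.copyMakeBorder(b,0,0,0,w-b.shape[1],0)
cv2.imwrite("pics/crop.png",np.vstack([a,b]))
hsv=cv2.cvtColor(t["color"],cv2.COLOR_BGR2HSV)
m=((hsv[...,1]<40)&(hsv[...,2]>190)).astype(np.uint8)
roi=np.zeros_like(m); roi[145:215,262:350]=1; m*=roi
m=cv2.morphologyEx(m,cv2.MORPH_CLOSE,np.ones((9,9)))
cs,_=cv2.findContours(m,0,2); c=max(cs,key=cv2.contourArea)
bx=cv2.boxPoints(cv2.minAreaRect(c)); print(bx,cv2.minAreaRect(c))
P=np.array([onz(t,u,v,45) for u,v in bx]); print(P, np.linalg.norm(np.diff(P,axis=0),axis=1), P.mean(0))
def blob(im,lo,hi,x0,y0,x1,y1):
    h=cv2.cvtColor(im["color"],cv2.COLOR_BGR2HSV); m=cv2.inRange(h,lo,hi)
    k=np.zeros_like(m);k[y0:y1,x0:x1]=255;m&=k
    M=cv2.moments(m,True); return M["m10"]/M["m00"],M["m01"]/M["m00"],M["m00"]
gr=[blob(t,(0,150,60),(8,255,255),310,165,340,190),blob(s,(0,150,60),(8,255,255),300,170,330,190)]
cb=[blob(t,(100,100,60),(125,255,255),270,160,303,190),blob(s,(100,100,60),(125,255,255),335,200,362,232)]
for g in (gr,cb): print(g,tri(ray(t,*g[0][:2]),ray(s,*g[1][:2])))
E
```

```text
[[273.77365 196.9957 ]
 [274.49533 158.74518]
 [338.43484 159.9516 ]
 [337.71317 198.20212]] ((306.104248046875, 178.47364807128906), (63.95087814331055, 38.25733947753906), 1.080924153327942)
[[ 569.49298823   27.25182127   45.        ]
 [ 665.59693815   18.30106205   45.        ]
 [ 647.37587383 -138.53607709   45.        ]
 [ 551.61934427 -126.33902149   45.        ]] [ 96.51986987 157.89203716  96.53020833] [608.52128612 -54.83055381  45.        ]
[(325.0869565217391, 178.18478260869566, 92.0), (314.9220779220779, 177.93506493506493, 77.0)] (array([576.69760268, -96.76340336, 153.18065777]), np.float64(2.174942189280097))
[(286.2637362637363, 173.05860805860806, 273.0), (348.7414448669202, 213.80608365019012, 263.0)] (array([612.99221504, -10.13280077,  92.7637722 ]), np.float64(0.4156496839771158))
```

View pics/crop.png

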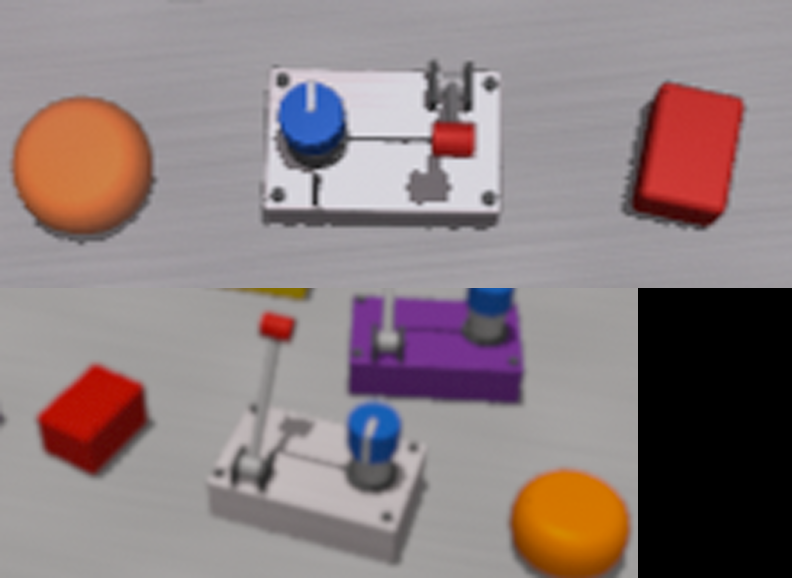

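```bash
cat >> h.py <<'E'
def go(o,pos,yaw=None):
    """tool-frame increment (cm, deg) from measured pose to vertical pose, tool x at yaw (deg, mod 180)"""
    q=o["orientation"]; T=R.from_quat([q[1],q[2],q[3],q[0]])
    d=T.inv().apply(np.asarray(pos)-o["eef_pos"])/10
    x=T.apply([1,0,0]); cur=np.degrees(np.arctan2(x[1],x[0]))
    if yaw is None: yaw=cur
    yaw=np.radians(yaw); X=[np.cos(yaw),np.sin(yaw),0]; Z=[0,0,-1]; Y=np.cross(Z,X)
    rv=(T.inv()*R.from_matrix(np.stack([X,Y,Z],1))).as_rotvec(degrees=True)
    print("pos",o["eef_pos"].round(1),"yaw",cur.round(1),"j",o["joint_positions"].round(2),"w",o["width"].round(1),"F",o["ft_force"].round(1),"t",o["t"])
    print("d",d.round(2),"rot",rv.round(2)); return d,rv
E
python3 - <<'E'
from plant import r
from h import *
t=r.get_image("top"); 
for n,u,v,z in [("purple corner",320,262,45),("p c2",316,235,45),("p c3",248,247,45),("p grip",309,289,70),("loafL",378,190,50),("loafTL",383,165,50),("loafBL",378,199,0),("wheel r",242,186,30)]: print(n,onz(t,u,v,z).round(0))
o=r.observe()
for yaw in (83.7,-96.3): go(o,[576.7,-97,260],yaw)
# white line angle
h=cv2.cvtColor(t["color"],cv2.COLOR_BGR2HSV)
s=h[158:192,272:304]; m=(s[...,1]<110)&(s[...,2]>120)
for row in range(0,30):print("".join(".#"[int(x)] for x in m[row]))
E
```

```text
purple corner [404. -69.  45.]
p c2 [468. -65.  45.]
p c3 [455.  97.  45.]
p grip [346. -38.  70.]
loafL [ 561. -225.   50.]
loafTL [ 623. -245.   50.]
loafBL [ 549. -231.    0.]
wheel r [608. 104.  30.]Traceback (most recent call last):
  File "<stdin>", line 6, in <module>
  File "h.py", line 23, in go
    print("pos",o["eef_pos"].round(1),"yaw",cur.round(1),"j",o["joint_positions"].round(2),"w",o["width"].round(1),"F",o["ft_force"].round(1),"t",o["t"])
                                                                                               ^^^^^^^^^^^^^^^^
AttributeError: 'float' object has no attribute 'round'
```

```bash
sed -i 's/o\["width"\].round(1)/round(float(o["width"]),1)/' h.py
python3 - <<'E'
from plant import r
from h import *
t=r.get_image("top"); o=r.observe()
for yaw in (83.7,-96.3): go(o,[576.7,-97,260],yaw)
h=cv2.cvtColor(t["color"],cv2.COLOR_BGR2HSV)
s=h[158:192,272:304]; m=(s[...,1]<130)&(s[...,2]>120)
for row in range(0,34):print("".join(".#"[int(x)] for x in m[row]))
E
```

```text
pos [ 196.4 -593.2  231.1] yaw -71.7 j [ 1.15  0.43  0.02  1.57 -0.01  1.13 -0.08] w 85.4 F [ 0.1  0.2 -0.5] t 0.35
d [-35.16 -51.7   -2.88] rot [-3.0000e-02  1.0000e-02 -1.5538e+02]
pos [ 196.4 -593.2  231.1] yaw -71.7 j [ 1.15  0.43  0.02  1.57 -0.01  1.13 -0.08] w 85.4 F [ 0.1  0.2 -0.5] t 0.35
d [-35.16 -51.7   -2.88] rot [1.000e-02 2.000e-02 2.462e+01]
################################
################################
################################
#####...########################
#####...########################
#####...########.###############
##########...###...#############
#########....###.....###########
########.....###.....###########
#######......###......##########
######.......###.......#########
######.......###.......#########
######.......###.......#########
######.................#########
######.................#########
######.................#########
######..................########
######..................########
#####...................########
#####....................#######
#####...........................
#####...................########
#####...................########
#####...................########
######.................#########
######.................#########
#######...............##########
#######..............###########
########...........#############
############...#################
###############.################
###############..###############
###############..###############
###############..###############
```

{"op": "play_rows", "data": {"increments": [{"dx":-5,"dy":-7.4,"dz":-2.9,"az":5,"fingers":70},{"dx":-8,"dy":-11.5,"dz":-2.9,"az":8,"fingers":70},{"dx":-11,"dy":-15.5,"dz":-2.9,"az":12,"fingers":70},{"dx":-14,"dy":-20,"dz":-2.9,"az":16,"fingers":70},{"dx":-17,"dy":-24,"dz":-2.9,"az":20,"fingers":70},{"dx":-20,"dy":-28.5,"dz":-2.9,"az":24.6,"fingers":70},{"dx":-23,"dy":-33,"dz":-2.9,"az":24.6,"fingers":70},{"dx":-26,"dy":-37.5,"dz":-2.9,"az":24.6,"fingers":70},{"dx":-29,"dy":-42,"dz":-2.9,"az":24.6,"fingers":70},{"dx":-32,"dy":-47,"dz":-2.9,"az":24.6,"fingers":70}], "force": 30}}

```text
schema error: expected keys dx, dy, dz, ax, ay, az, fingers
```

```bash
python3 - <<'E'
from plant import r
from h import *
go(r.observe(),[576.7,-97,200],-96.3)
E
```

```text
pos [ 196.4 -593.2  231.1] yaw -71.7 j [ 1.15  0.43  0.02  1.57 -0.01  1.13 -0.08] w 85.4 F [ 0.1  0.2 -0.5] t 0.35
d [-35.15 -51.7    3.12] rot [1.000e-02 2.000e-02 2.462e+01]
```

{"op": "play_rows", "data": {"increments": [{"dx":-5,"dy":-7.4,"dz":-2.9,"ax":0,"ay":0,"az":5,"fingers":70},{"dx":-8,"dy":-11.5,"dz":-2.9,"ax":0,"ay":0,"az":8,"fingers":70},{"dx":-11,"dy":-15.5,"dz":-2.9,"ax":0,"ay":0,"az":12,"fingers":70},{"dx":-14,"dy":-20,"dz":-2.9,"ax":0,"ay":0,"az":16,"fingers":70},{"dx":-17,"dy":-24,"dz":-2.9,"ax":0,"ay":0,"az":20,"fingers":70},{"dx":-20,"dy":-28.5,"dz":-2.9,"ax":0,"ay":0,"az":24.6,"fingers":70},{"dx":-23,"dy":-33,"dz":-2.9,"ax":0,"ay":0,"az":24.6,"fingers":70},{"dx":-26,"dy":-37.5,"dz":-2.9,"ax":0,"ay":0,"az":24.6,"fingers":70},{"dx":-29,"dy":-42,"dz":-2.9,"ax":0,"ay":0,"az":24.6,"fingers":70},{"dx":-32,"dy":-47,"dz":-2.9,"ax":0,"ay":0,"az":24.6,"fingers":70}], "force": 30}}

```text
t: 1.35
eef_pos: [497.5, -195.7, 260.6]
orientation: [0.0, -0.667, 0.745, -0.0]
ft_force: [0.3, -0.3, 0.5]
width: 60.1
```

```bash
python3 - <<'E'
from plant import r
from h import *
go(r.observe(),[576.7,-97,200],-96.3)
E
```

```text
pos [ 497.5 -195.7  260.6] yaw -96.3 j [ 0.38  0.27 -0.13  1.74  0.04  1.13 -1.45] w 60.1 F [ 0.3 -0.3  0.5] t 1.35
d [-10.68  -6.78   6.06] rot [-0.03 -0.01  0.01]
```

{"op": "play_rows", "data": {"increments": [{"dx":-3.6,"dy":-2.3,"dz":0,"ax":0,"ay":0,"az":0,"fingers":70},{"dx":-7.2,"dy":-4.6,"dz":0,"ax":0,"ay":0,"az":0,"fingers":70},{"dx":-10.68,"dy":-6.78,"dz":2,"ax":0,"ay":0,"az":0,"fingers":70},{"dx":-10.68,"dy":-6.78,"dz":4,"ax":0,"ay":0,"az":0,"fingers":70},{"dx":-10.68,"dy":-6.78,"dz":4,"ax":0,"ay":0,"az":0,"fingers":70}]}}

```text
t: 1.85
eef_pos: [574.5, -97.3, 217.5]
orientation: [-0.002, -0.668, 0.744, 0.002]
ft_force: [-1.5, -0.8, -1.3]
width: 59.6
```

```bash
python3 - <<'E'
from plant import r
from h import *
o=r.observe()
w=r.get_image("wrist"); cv2.imwrite("pics/w1.png",w["color"])
print(proj(w,[576.7,-97,153]))
h=cv2.cvtColor(w["color"],cv2.COLOR_BGR2HSV); m=cv2.inRange(h,(0,150,60),(8,255,255))
n,l,st,ce=cv2.connectedComponentsWithStats(m)
for i in range(1,n):
    if st[i,4]>300: print(st[i],ce[i],onz(w,*ce[i],153))
go(o,[576.7,-97,134.5],-96.3)
E
```

```text
[317.86112927 210.50365412]
[ 449   98   88   97 5403] [492.09698316 146.44956506] [ 607.21703601 -208.69115535  153.        ]
[297 199  40  31 964] [316.66493776 214.28630705] [574.14079957 -95.93008908 153.        ]
pos [574.5 -97.3 217.5] yaw -96.1 j [ 0.2   0.39 -0.17  1.68  0.07  1.08 -1.67] w 59.6 F [-1.5 -0.8 -1.3] t 1.85
d [-0.06 -0.26  8.3 ] rot [0.29 0.01 0.16]
```

View pics/w1.png

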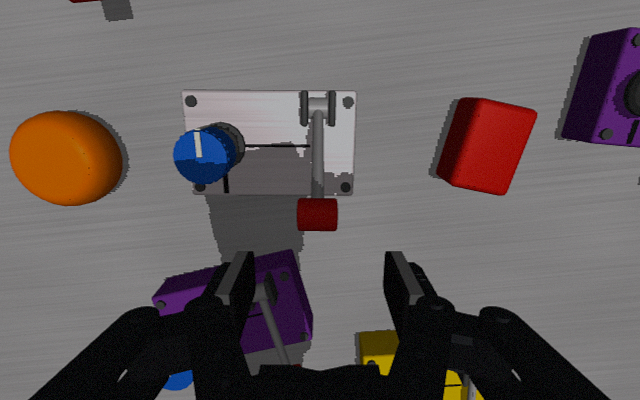

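The wrist view shows the silver block, with its grip at (317,214). That agrees with the triangulated point to about 3 mm. Next I descend and pinch it.

{"op": "play_rows", "data": {"increments": [{"dx":-0.1,"dy":-0.15,"dz":2.5,"ax":0.3,"ay":0,"az":0,"fingers":70},{"dx":-0.1,"dy":-0.15,"dz":5,"ax":0.3,"ay":0,"az":0,"fingers":70},{"dx":-0.1,"dy":-0.15,"dz":7,"ax":0.3,"ay":0,"az":0,"fingers":70},{"dx":-0.1,"dy":-0.15,"dz":8.3,"ax":0.3,"ay":0,"az":0,"fingers":70},{"dx":-0.1,"dy":-0.15,"dz":8.3,"ax":0.3,"ay":0,"az":0,"fingers":20},{"dx":-0.1,"dy":-0.15,"dz":8.3,"ax":0.3,"ay":0,"az":0,"fingers":15},{"dx":-0.1,"dy":-0.15,"dz":8.3,"ax":0.3,"ay":0,"az":0,"fingers":15},{"dx":-0.1,"dy":-0.15,"dz":8.3,"ax":0.3,"ay":0,"az":0,"fingers":15}], "force": 30}}

```text
t: 2.7
eef_pos: [578.1, -96.6, 138.9]
orientation: [0.003, -0.668, 0.745, -0.002]
ft_force: [-1.5, 5.7, 3.1]
width: 25.6
```

```bash
python3 - <<'E'
from plant import r
from h import *
o=r.observe(); 
H=np.array([638.4,-103.4,58]); bx=np.array([np.cos(-.11),np.sin(-.11),0])
g=o["eef_pos"]-[0,0,18.7]
for a in (0.99,.85,.7,.55,.4,.25,.1,0.0):
    p=H-115*np.cos(a)*bx+[0,0,115*np.sin(a)-18.7]
    print(a,p.round(1)); go(o,p,-96.3)
w=r.get_image("wrist"); cv2.imwrite("pics/w2.png",w["color"])
E
```

```text
0.99 [575.7 -96.5 135.4]
pos [578.1 -96.6 138.9] yaw -96.2 j [ 0.2   0.47 -0.17  1.78  0.1   0.9  -1.69] w 25.6 F [-1.5  5.7  3.1] t 2.7
d [0.02 0.24 0.34] rot [-0.41  0.08  0.07]
0.85 [563.  -95.1 125.7]
pos [578.1 -96.6 138.9] yaw -96.2 j [ 0.2   0.47 -0.17  1.78  0.1   0.9  -1.69] w 25.6 F [-1.5  5.7  3.1] t 2.7
d [0.02 1.53 1.31] rot [-0.41  0.08  0.07]
0.7 [551.  -93.7 113.4]
pos [578.1 -96.6 138.9] yaw -96.2 j [ 0.2   0.47 -0.17  1.78  0.1   0.9  -1.69] w 25.6 F [-1.5  5.7  3.1] t 2.7
d [0.02 2.74 2.53] rot [-0.41  0.08  0.07]
0.55 [541.  -92.6  99.4]
pos [578.1 -96.6 138.9] yaw -96.2 j [ 0.2   0.47 -0.17  1.78  0.1   0.9  -1.69] w 25.6 F [-1.5  5.7  3.1] t 2.7
d [0.02 3.76 3.92] rot [-0.41  0.08  0.07]
0.4 [533.1 -91.8  84.1]
pos [578.1 -96.6 138.9] yaw -96.2 j [ 0.2   0.47 -0.17  1.78  0.1   0.9  -1.69] w 25.6 F [-1.5  5.7  3.1] t 2.7
d [0.02 4.56 5.45] rot [-0.41  0.08  0.07]
0.25 [527.6 -91.2  67.8]
pos [578.1 -96.6 138.9] yaw -96.2 j [ 0.2   0.47 -0.17  1.78  0.1   0.9  -1.69] w 25.6 F [-1.5  5.7  3.1] t 2.7
d [0.02 5.12 7.08] rot [-0.41  0.08  0.07]
0.1 [524.7 -90.8  50.8]
pos [578.1 -96.6 138.9] yaw -96.2 j [ 0.2   0.47 -0.17  1.78  0.1   0.9  -1.69] w 25.6 F [-1.5  5.7  3.1] t 2.7
d [0.02 5.43 8.77] rot [-0.41  0.08  0.07]
0.0 [524.1 -90.8  39.3]
pos [578.1 -96.6 138.9] yaw -96.2 j [ 0.2   0.47 -0.17  1.78  0.1   0.9  -1.69] w 25.6 F [-1.5  5.7  3.1] t 2.7
d [0.03 5.5  9.92] rot [-0.41  0.08  0.07]
```

View pics/w2.png

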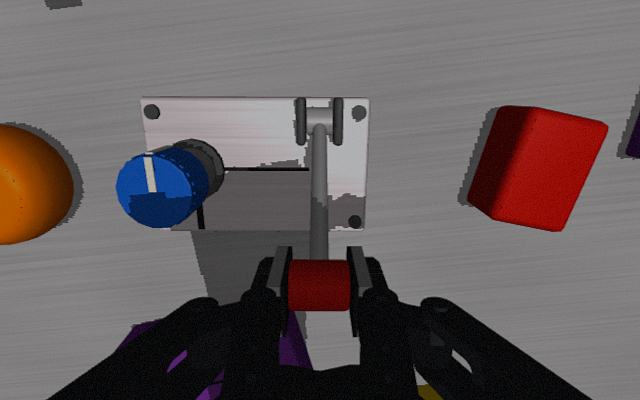

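{"op": "play_rows", "data": {"increments": [{"dx":0,"dy":0.65,"dz":0.5,"ax":0,"ay":0,"az":0,"fingers":15},{"dx":0,"dy":1.3,"dz":0.95,"ax":0,"ay":0,"az":0,"fingers":15},{"dx":0,"dy":1.9,"dz":1.55,"ax":0,"ay":0,"az":0,"fingers":15},{"dx":0,"dy":2.5,"dz":2.2,"ax":0,"ay":0,"az":0,"fingers":15},{"dx":0,"dy":3.05,"dz":2.85,"ax":0,"ay":0,"az":0,"fingers":15},{"dx":0,"dy":3.55,"dz":3.55,"ax":0,"ay":0,"az":0,"fingers":15},{"dx":0,"dy":3.95,"dz":4.3,"ax":0,"ay":0,"az":0,"fingers":15},{"dx":0,"dy":4.35,"dz":5.1,"ax":0,"ay":0,"az":0,"fingers":15}]}}

```text
t: 3.55
eef_pos: [535.4, -91.7, 87.7]
orientation: [0.003, -0.668, 0.744, -0.002]
ft_force: [-1.4, 5.8, 5.3]
width: 25.4
```

```bash
python3 - <<'E'
from plant import r
from h import *
go(r.observe(),[524.1,-90.8,39.3],-96.3)
w=r.get_image("wrist"); cv2.imwrite("pics/w3.png",w["color"])
E
```

```text
pos [535.4 -91.7  87.7] yaw -96.2 j [ 0.2   0.47 -0.17  1.93  0.11  0.74 -1.72] w 25.4 F [-1.4  5.8  5.3] t 3.55
d [0.04 1.17 4.83] rot [-0.45  0.08  0.09]
```

View pics/w3.png

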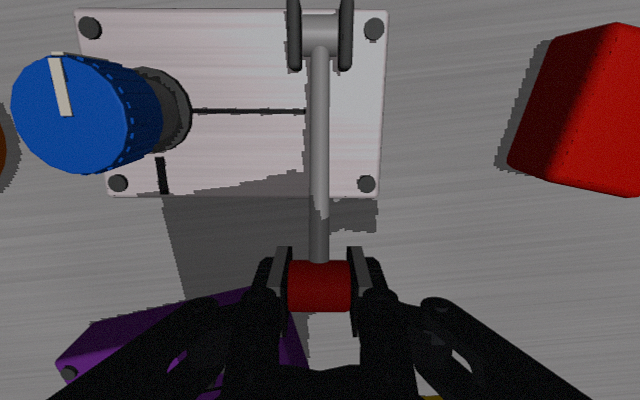

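The pinch is holding and the lever is following. I'll finish the swing.

{"op": "play_rows", "data": {"increments": [{"dx":0,"dy":0.3,"dz":0.8,"ax":0,"ay":0,"az":0,"fingers":15},{"dx":0,"dy":0.55,"dz":1.65,"ax":0,"ay":0,"az":0,"fingers":15},{"dx":0,"dy":0.72,"dz":2.5,"ax":0,"ay":0,"az":0,"fingers":15},{"dx":0,"dy":0.85,"dz":3.3,"ax":0,"ay":0,"az":0,"fingers":15},{"dx":0,"dy":0.9,"dz":3.9,"ax":0,"ay":0,"az":0,"fingers":15},{"dx":0,"dy":0.95,"dz":4.4,"ax":0,"ay":0,"az":0,"fingers":15},{"dx":0,"dy":0.95,"dz":4.6,"ax":0,"ay":0,"az":0,"fingers":15},{"dx":0,"dy":0.95,"dz":4.8,"ax":0,"ay":0,"az":0,"fingers":15},{"dx":0,"dy":0.95,"dz":4.8,"ax":0,"ay":0,"az":0,"fingers":15}]}}

```text
t: 4.5
eef_pos: [525.7, -90.6, 39.4]
orientation: [0.003, -0.668, 0.744, -0.002]
ft_force: [-3.4, 6.6, 5.1]
width: 25.6
```

```bash
python3 - <<'E'
from plant import r
from h import *
go(r.observe(),[524.1,-90.8,39.3],-96.3)
s=r.get_image("scene"); cv2.imwrite("pics/s3.png",cv2.resize(s["color"][150:270,220:420],None,fx=4,fy=4,interpolation=2))
E
```

```text
pos [525.7 -90.6  39.4] yaw -96.2 j [ 0.19  0.53 -0.16  1.99  0.13  0.62 -1.74] w 25.6 F [-3.4  6.6  5.1] t 4.5
d [0.04 0.16 0.01] rot [-0.36  0.07  0.09]
```

View pics/s3.png

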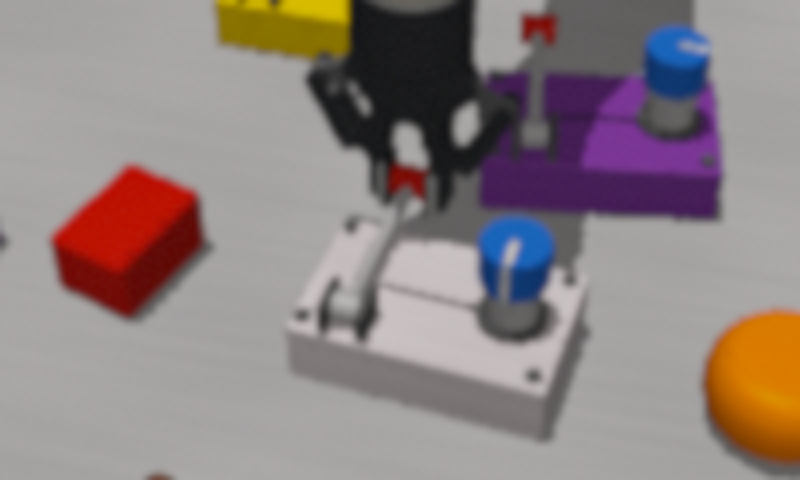

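{"op": "play_rows", "data": {"increments": [{"dx":0,"dy":0,"dz":0.3,"ax":0,"ay":0,"az":0,"fingers":15},{"dx":0,"dy":0,"dz":0.5,"ax":0,"ay":0,"az":0,"fingers":15},{"dx":0,"dy":0,"dz":0.5,"ax":0,"ay":0,"az":0,"fingers":15}]}}

```text
t: 4.85
eef_pos: [526.2, -90.7, 37.4]
orientation: [0.003, -0.668, 0.744, -0.003]
ft_force: [-15.9, 7.9, 47.8]
width: 25.1
```

{"op": "play_rows", "data": {"increments": [{"dx":0,"dy":0,"dz":0,"ax":0,"ay":0,"az":0,"fingers":55},{"dx":0,"dy":0,"dz":0,"ax":0,"ay":0,"az":0,"fingers":55},{"dx":0,"dy":0,"dz":-2,"ax":0,"ay":0,"az":0,"fingers":55},{"dx":0,"dy":0,"dz":-6,"ax":0,"ay":0,"az":0,"fingers":55},{"dx":0,"dy":0,"dz":-10,"ax":0,"ay":0,"az":0,"fingers":55},{"dx":0,"dy":0,"dz":-14,"ax":0,"ay":0,"az":0,"fingers":55},{"dx":0,"dy":0,"dz":-14,"ax":0,"ay":0,"az":0,"fingers":55}]}}

```text
t: 5.55
eef_pos: [528.0, -92.7, 178.7]
orientation: [0.005, -0.667, 0.745, -0.006]
ft_force: [0.7, -0.2, 0.2]
width: 46.9
```

```bash
python3 - <<'E'
from plant import r
from h import *
go(r.observe(),[524.1,-90.8,39.3],-96.3)
s=r.get_image("scene");w=r.get_image("wrist"); cv2.imwrite("pics/s4.png",cv2.resize(s["color"][150:270,220:420],None,fx=4,fy=4,interpolation=2));cv2.imwrite("pics/w4.png",w["color"])
print(proj(s,[524,-91,58]),proj(w,[524,-91,58]))
h=cv2.cvtColor(w["color"],cv2.COLOR_BGR2HSV); m=cv2.inRange(h,(0,150,60),(8,255,255))
n,l,st,ce=cv2.connectedComponentsWithStats(m)
for i in range(1,n):
    if st[i,4]>300: print(st[i],ce[i],onz(w,*ce[i],58))
E
```

```text
pos [528.  -92.7 178.7] yaw -96.3 j [ 0.22  0.35 -0.18  1.86  0.08  0.93 -1.69] w 46.9 F [ 0.7 -0.2  0.2] t 5.55
d [-0.14  0.62 13.94] rot [-0.87 -0.01 -0.01]
[322.8585527  194.23643889] [317.14783998 195.93404746]
[ 474   35  107  122 8185] [526.25473427  95.10934637] [ 585.12620795 -255.10504471   58.        ]
[301 185  32  26 640] [316.628125 197.640625] [522.59808971 -90.41598431  58.        ]
```

View pics/s4.png

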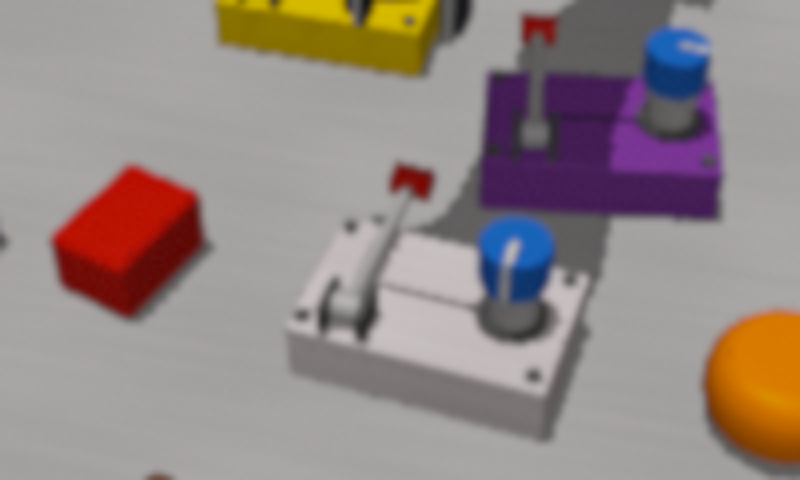

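View pics/w4.png

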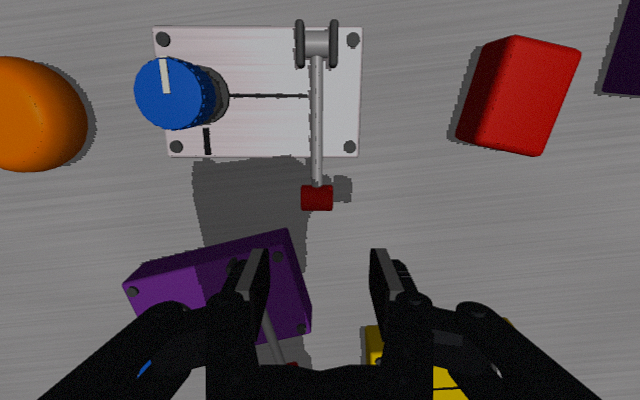

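```bash
python3 - <<'E'
from plant import r
from h import *
go(r.observe(),[613.2,-10.1,200],-96.3)
E
```

```text
pos [525.2 -92.6 174.1] yaw -96.3 j [ 0.22  0.35 -0.18  1.86  0.08  0.92 -1.69] w 46.6 F [ 1.1  0.5 -1.1] t 5.65
d [-9.16 -7.86 -2.53] rot [-0.46 -0.02 -0.02]
```

{"op": "play_rows", "data": {"increments": [{"dx":0,"dy":0,"dz":-2.5,"ax":0,"ay":0,"az":-8.5,"fingers":80},{"dx":-1.5,"dy":-1.3,"dz":-2.5,"ax":0,"ay":0,"az":-17,"fingers":80},{"dx":-3,"dy":-2.6,"dz":-2.5,"ax":0,"ay":0,"az":-25.5,"fingers":80},{"dx":-4.5,"dy":-4,"dz":-2.5,"ax":0,"ay":0,"az":-34,"fingers":80},{"dx":-6,"dy":-5.2,"dz":-2.5,"ax":0,"ay":0,"az":-42.5,"fingers":80},{"dx":-7.5,"dy":-6.5,"dz":-2.5,"ax":0,"ay":0,"az":-51,"fingers":80},{"dx":-9.16,"dy":-7.86,"dz":-2.5,"ax":0,"ay":0,"az":-59.5,"fingers":80},{"dx":-9.16,"dy":-7.86,"dz":-2.5,"ax":0,"ay":0,"az":-68,"fingers":80},{"dx":-9.16,"dy":-7.86,"dz":-2.5,"ax":0,"ay":0,"az":-76.5,"fingers":80},{"dx":-9.16,"dy":-7.86,"dz":-2.5,"ax":0,"ay":0,"az":-85,"fingers":80}]}}

```text
t: 6.65
eef_pos: [611.8, -9.6, 196.4]
orientation: [0.0, 0.995, -0.095, 0.001]
ft_force: [-0.3, -0.5, 0.5]
width: 68.0
```

{"op": "play_rows", "data": {"increments": [{"dx":0,"dy":0,"dz":0,"ax":0,"ay":0,"az":-8.5,"fingers":80},{"dx":0,"dy":0,"dz":0,"ax":0,"ay":0,"az":-17,"fingers":80},{"dx":0,"dy":0,"dz":0,"ax":0,"ay":0,"az":-25.5,"fingers":80},{"dx":0,"dy":0,"dz":0,"ax":0,"ay":0,"az":-34,"fingers":80},{"dx":0,"dy":0,"dz":0,"ax":0,"ay":0,"az":-42.5,"fingers":80},{"dx":0,"dy":0,"dz":0,"ax":0,"ay":0,"az":-51,"fingers":80},{"dx":0,"dy":0,"dz":0,"ax":0,"ay":0,"az":-59.5,"fingers":80},{"dx":0,"dy":0,"dz":0,"ax":0,"ay":0,"az":-68,"fingers":80},{"dx":0,"dy":0,"dz":0,"ax":0,"ay":0,"az":-76.5,"fingers":80},{"dx":0,"dy":0,"dz":0,"ax":0,"ay":0,"az":-85,"fingers":80}]}}

```text
t: 7.65
eef_pos: [611.8, -9.9, 196.6]
orientation: [0.001, 0.798, 0.602, 0.001]
ft_force: [1.2, 0.3, -0.3]
width: 68.4
```

```bash
python3 - <<'E'
from plant import r
from h import *
r.get_image("wrist")
o=r.observe()
w=r.get_image("wrist"); cv2.imwrite("pics/w5.png",w["color"])
h=cv2.cvtColor(w["color"],cv2.COLOR_BGR2HSV); m=cv2.inRange(h,(100,100,60),(125,255,255))
n,l,st,ce=cv2.connectedComponentsWithStats(m)
for i in range(1,n):
    if st[i,4]>300: print(st[i],ce[i],onz(w,*ce[i],92))
go(o,[613.2,-10.1,74],83.7)
E
```

```text
[ 292  176   58   56 2265] [319.84856512 203.43355408] [615.41744273 -10.59315737  92.        ]
pos [611.8 -10.1 196.4] yaw 74.6 j [ 0.49  0.59 -0.87  1.6   0.48  1.17  0.81] w 68.5 F [ 0.5 -0.4 -0.6] t 7.7
d [ 0.03  0.1  12.25] rot [ 0.14 -0.   -9.13]
```

View pics/w5.png

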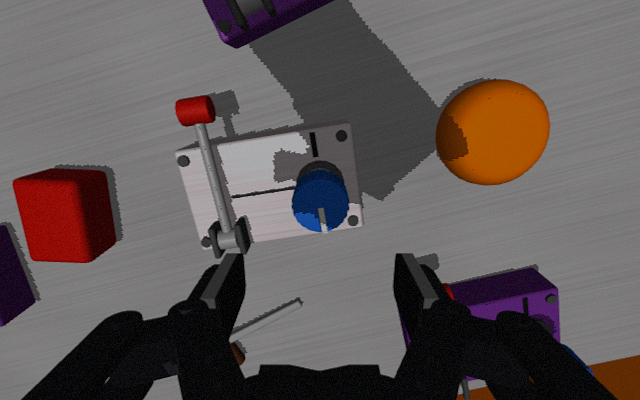

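{"op": "play_rows", "data": {"increments": [{"dx":0,"dy":0.15,"dz":3,"ax":0,"ay":0,"az":-8,"fingers":90},{"dx":0,"dy":0.15,"dz":6,"ax":0,"ay":0,"az":-9,"fingers":90},{"dx":0,"dy":0.15,"dz":8,"ax":0,"ay":0,"az":-9,"fingers":90},{"dx":0,"dy":0.15,"dz":9,"ax":0,"ay":0,"az":-9,"fingers":90},{"dx":0,"dy":0.15,"dz":9,"ax":0,"ay":0,"az":-9,"fingers":90}]}}

```text
t: 8.25
eef_pos: [613.4, -10.2, 106.7]
orientation: [0.001, 0.751, 0.66, 0.001]
ft_force: [0.2, -0.1, 1.0]
width: 77.0
```

```bash
python3 - <<'E'
from plant import r
from h import *
o=r.observe()
w=r.get_image("wrist"); cv2.imwrite("pics/w6.png",w["color"])
go(o,[614,-10.3,75],83.7)
E
```

```text
pos [613.4 -10.2 106.7] yaw 82.6 j [ 0.47  0.7  -0.85  1.69  0.6   1.03  0.86] w 77.0 F [ 0.2 -0.1  1. ] t 8.25
d [0.   0.06 3.17] rot [ 0.13  0.02 -1.12]
```

View pics/w6.png

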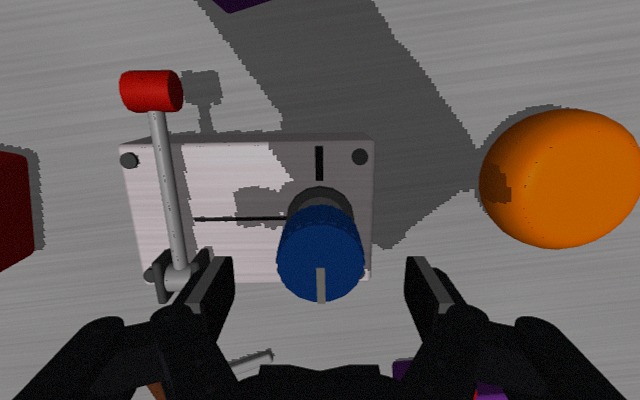

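{"op": "play_rows", "data": {"increments": [{"dx":0,"dy":0,"dz":1.6,"ax":0,"ay":0,"az":-1,"fingers":90},{"dx":0,"dy":0,"dz":3.1,"ax":0,"ay":0,"az":-1,"fingers":90},{"dx":0,"dy":0,"dz":3.1,"ax":0,"ay":0,"az":-1,"fingers":90},{"dx":0,"dy":0,"dz":3.1,"ax":0,"ay":0,"az":-1,"fingers":40},{"dx":0,"dy":0,"dz":3.1,"ax":0,"ay":0,"az":-1,"fingers":40},{"dx":0,"dy":0,"dz":3.1,"ax":0,"ay":0,"az":-1,"fingers":35},{"dx":0,"dy":0,"dz":3.1,"ax":0,"ay":0,"az":-1,"fingers":35},{"dx":0,"dy":0,"dz":3.1,"ax":0,"ay":0,"az":-1,"fingers":35}], "force": 40}}

```text
t: 9.1
eef_pos: [614.9, -9.9, 78.1]
orientation: [0.002, 0.745, 0.667, 0.002]
ft_force: [-0.1, 0.2, 6.0]
width: 41.2
```

```bash
python3 - <<'E'
from plant import r
from h import *
o=r.observe(); print(o["wrist_torque"])
go(o,[614,-10.3,75],83.7)
E
```

```text
[ 0.07726541  0.21632381 -0.05546521]
pos [614.9  -9.9  78.1] yaw 83.7 j [ 0.46  0.73 -0.83  1.72  0.63  0.98  0.85] w 41.2 F [-0.1  0.2  6. ] t 9.1
d [-0.05 -0.09  0.31] rot [ 0.36 -0.01  0.02]
```

{"op": "play_rows", "data": {"increments": [{"dx":0,"dy":0,"dz":0.01,"ax":0,"ay":0,"az":8,"fingers":35},{"dx":0,"dy":0,"dz":0.02,"ax":0,"ay":0,"az":16,"fingers":35},{"dx":0,"dy":0,"dz":0.03,"ax":0,"ay":0,"az":24,"fingers":35},{"dx":0,"dy":0,"dz":0.04,"ax":0,"ay":0,"az":32,"fingers":35},{"dx":0,"dy":0,"dz":0.05,"ax":0,"ay":0,"az":40,"fingers":35},{"dx":0,"dy":0,"dz":0.06,"ax":0,"ay":0,"az":48,"fingers":35},{"dx":0,"dy":0,"dz":0.08,"ax":0,"ay":0,"az":56,"fingers":35},{"dx":0,"dy":0,"dz":0.09,"ax":0,"ay":0,"az":64,"fingers":35},{"dx":0,"dy":0,"dz":0.1,"ax":0,"ay":0,"az":72,"fingers":35},{"dx":0,"dy":0,"dz":0.11,"ax":0,"ay":0,"az":80,"fingers":35}]}}

```text
t: 10.1
eef_pos: [613.9, -10.9, 76.9]
orientation: [0.001, 1.0, 0.029, 0.002]
ft_force: [-5.1, -2.5, 9.7]
width: 40.8
```

```bash
python3 - <<'E'
from plant import r
from h import *
o=r.observe(); print(o["wrist_torque"])
go(o,[614,-10.3,75],3.7)
w=r.get_image("wrist"); cv2.imwrite("pics/w7.png",w["color"])
E
```

```text
[-0.49823596  1.32839416  0.11686082]
pos [613.9 -10.9  76.9] yaw 3.4 j [ 0.26  0.63 -0.49  1.74  0.37  0.87 -0.33] w 40.8 F [-5.1 -2.5  9.7] t 10.1
d [ 0.02 -0.06  0.19] rot [ 0.13 -0.23 -0.33]
```

View pics/w7.png

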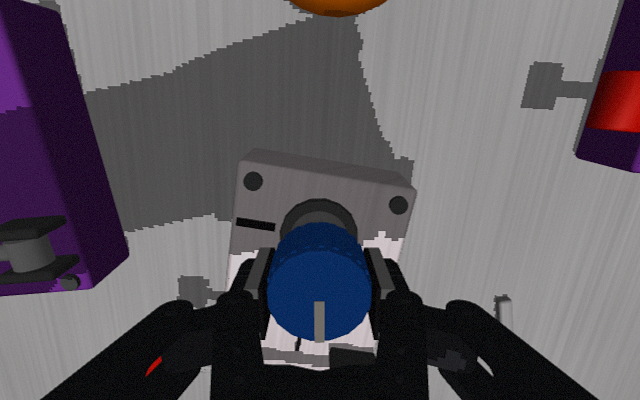

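{"op": "play_rows", "data": {"increments": [{"dx":0,"dy":0,"dz":0.01,"ax":0,"ay":0,"az":8,"fingers":35},{"dx":0,"dy":0,"dz":0.02,"ax":0,"ay":0,"az":16,"fingers":35},{"dx":0,"dy":0,"dz":0.03,"ax":0,"ay":0,"az":24,"fingers":35},{"dx":0,"dy":0,"dz":0.04,"ax":0,"ay":0,"az":32,"fingers":35},{"dx":0,"dy":0,"dz":0.05,"ax":0,"ay":0,"az":40,"fingers":35},{"dx":0,"dy":0,"dz":0.06,"ax":0,"ay":0,"az":48,"fingers":35},{"dx":0,"dy":0,"dz":0.08,"ax":0,"ay":0,"az":56,"fingers":35},{"dx":0,"dy":0,"dz":0.09,"ax":0,"ay":0,"az":64,"fingers":35},{"dx":0,"dy":0,"dz":0.1,"ax":0,"ay":0,"az":72,"fingers":35},{"dx":0,"dy":0,"dz":0.11,"ax":0,"ay":0,"az":80,"fingers":35}]}}

```text
t: 11.15
eef_pos: [612.8, -10.1, 75.7]
orientation: [-0.0, 0.785, -0.62, 0.001]
ft_force: [-9.2, 0.1, 11.6]
width: 40.9
```

```bash
python3 - <<'E'
from plant import r
from h import *
o=r.observe(); print(o["wrist_torque"])
go(o,[614,-10.3,75],-96.3)
E
```

```text
[0.01120587 1.99707041 0.0678975 ]
pos [612.8 -10.1  75.7] yaw -76.6 j [ 0.01  0.58 -0.12  1.76  0.09  0.8  -1.49] w 40.9 F [-9.2  0.1 11.6] t 11.15
d [ 0.05 -0.11  0.07] rot [-0.13 -0.05 19.71]
```

Torque about z is still low, so I'll keep turning in smaller steps until the stop shows.

{"op": "play_rows", "data": {"increments": [{"dx":0.05,"dy":-0.05,"dz":0.01,"ax":0,"ay":0,"az":6,"fingers":35},{"dx":0.05,"dy":-0.05,"dz":0.02,"ax":0,"ay":0,"az":12,"fingers":35},{"dx":0.05,"dy":-0.05,"dz":0.03,"ax":0,"ay":0,"az":17,"fingers":35}]}}

```text
t: 11.45
eef_pos: [612.8, -9.8, 75.4]
orientation: [0.0, -0.685, 0.728, -0.0]
ft_force: [-10.5, 1.6, 14.7]
width: 41.1
```

```bash
python3 - <<'E'
from plant import r
from h import *
o=r.observe(); print(o["wrist_torque"])
go(o,[614,-10.3,75],-96.3)
w=r.get_image("wrist"); cv2.imwrite("pics/w8.png",w["color"])
E
```

```text
[0.33918074 2.52097327 0.0481122 ]
pos [612.8  -9.8  75.4] yaw -93.5 j [-0.04  0.58 -0.04  1.76  0.03  0.8  -1.73] w 41.1 F [-10.5   1.6  14.7] t 11.45
d [ 0.05 -0.12  0.04] rot [-0.06 -0.    2.83]
```

View pics/w8.png

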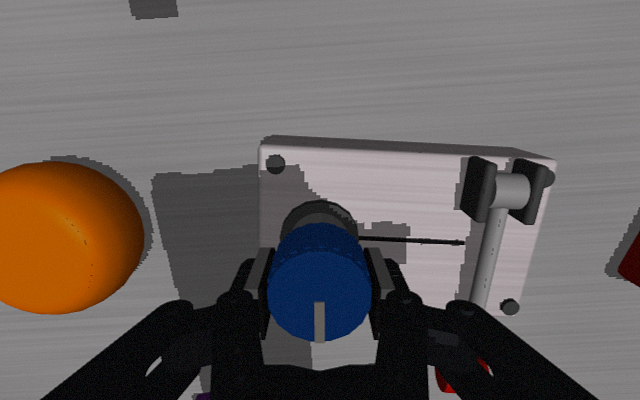

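{"op": "play_rows", "data": {"increments": [{"dx":0,"dy":0,"dz":0,"ax":0,"ay":0,"az":3,"fingers":35},{"dx":0,"dy":0,"dz":0,"ax":0,"ay":0,"az":5,"fingers":35},{"dx":0,"dy":0,"dz":0,"ax":0,"ay":0,"az":6,"fingers":35}]}}

```text
t: 11.8
eef_pos: [612.8, -9.6, 75.4]
orientation: [0.0, -0.648, 0.762, -0.0]
ft_force: [-10.6, 1.4, 13.8]
width: 40.8
```

```bash
python3 - <<'E'
from plant import r
from h import *
o=r.observe(); print(o["wrist_torque"])
go(o,[614,-10.3,75],-96.3)
E
```

```text
[0.23031607 2.45296285 0.94544131]
pos [612.8  -9.6  75.4] yaw -99.2 j [-0.06  0.58 -0.02  1.77  0.01  0.8  -1.81] w 40.8 F [-10.6   1.4  13.8] t 11.8
d [ 0.05 -0.13  0.04] rot [-0.07 -0.01 -2.92]
```

The z torque jumped from 0.05 to 0.95 N m, so this is the stop. I'll push a little further and hold there briefly.

{"op": "play_rows", "data": {"increments": [{"dx":0,"dy":0,"dz":0,"ax":0,"ay":0,"az":2,"fingers":35},{"dx":0,"dy":0,"dz":0,"ax":0,"ay":0,"az":3,"fingers":35},{"dx":0,"dy":0,"dz":0,"ax":0,"ay":0,"az":3,"fingers":35}]}}

```text
t: 12.1
eef_pos: [613.8, -9.9, 75.4]
orientation: [0.001, -0.628, 0.778, -0.001]
ft_force: [-7.6, 1.0, 10.7]
width: 41.4
```

```bash
python3 - <<'E'
from plant import r
from h import *
o=r.observe(); print(o["wrist_torque"])
go(o,[614,-10.3,75],-96.3)
w=r.get_image("wrist"); cv2.imwrite("pics/w9.png",cv2.resize(w["color"][200:400,200:440],None,fx=3,fy=3))
s=r.get_image("scene"); cv2.imwrite("pics/s9.png",cv2.resize(s["color"][150:270,220:420],None,fx=4,fy=4,interpolation=2))
E
```

```text
[0.04470532 1.50855954 0.89422805]
pos [613.8  -9.9  75.4] yaw -102.2 j [-0.07  0.58 -0.    1.77  0.    0.8  -1.86] w 41.4 F [-7.6  1.  10.7] t 12.1
d [ 0.04 -0.03  0.04] rot [-0.18 -0.01 -5.87]
```

View pics/w9.png

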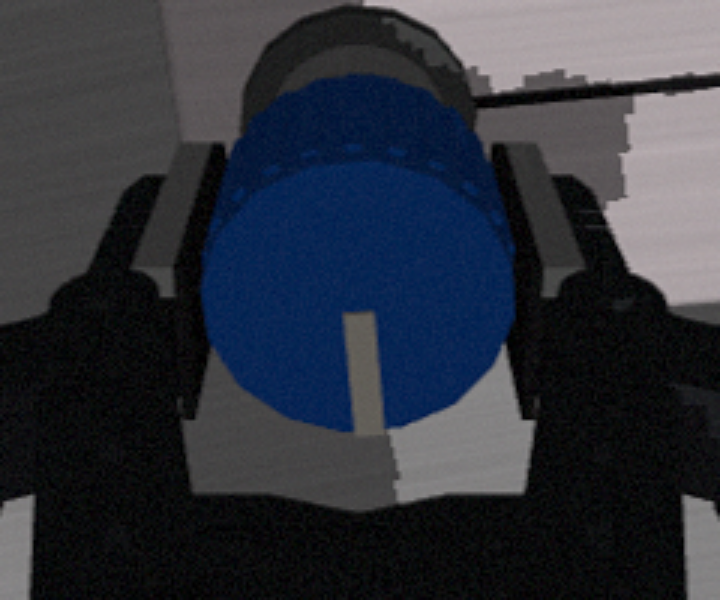

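View pics/s9.png

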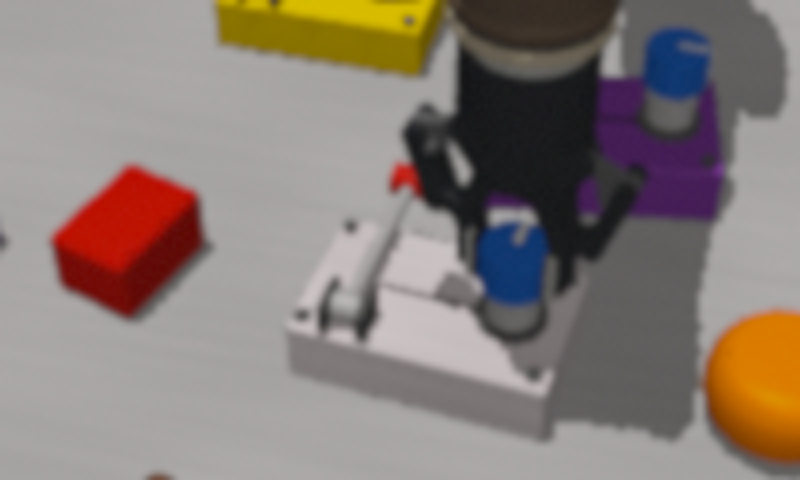

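The cap is bottomed. The line now lags the tool by about 5° (crop (365,380)), so the fingers slipped against the stop. Next I back it off a quarter turn.

{"op": "play_rows", "data": {"increments": [{"dx":0,"dy":0,"dz":-0.01,"ax":0,"ay":0,"az":-8,"fingers":35},{"dx":0,"dy":0,"dz":-0.02,"ax":0,"ay":0,"az":-16,"fingers":35},{"dx":0,"dy":0,"dz":-0.03,"ax":0,"ay":0,"az":-24,"fingers":35},{"dx":0,"dy":0,"dz":-0.04,"ax":0,"ay":0,"az":-32,"fingers":35},{"dx":0,"dy":0,"dz":-0.05,"ax":0,"ay":0,"az":-40,"fingers":35},{"dx":0,"dy":0,"dz":-0.06,"ax":0,"ay":0,"az":-48,"fingers":35},{"dx":0,"dy":0,"dz":-0.08,"ax":0,"ay":0,"az":-56,"fingers":35},{"dx":0,"dy":0,"dz":-0.09,"ax":0,"ay":0,"az":-64,"fingers":35},{"dx":0,"dy":0,"dz":-0.1,"ax":0,"ay":0,"az":-72,"fingers":35},{"dx":0,"dy":0,"dz":-0.11,"ax":0,"ay":0,"az":-80,"fingers":35}]}}

```text
t: 13.2
eef_pos: [613.9, -9.9, 76.5]
orientation: [-0.0, 0.982, -0.19, 0.002]
ft_force: [-7.2, 0.9, 9.1]
width: 40.8
```

{"op": "play_rows", "data": {"increments": [{"dx":0,"dy":0,"dz":0,"ax":0,"ay":0,"az":-6,"fingers":35},{"dx":0,"dy":0,"dz":-0.01,"ax":0,"ay":0,"az":-10,"fingers":35},{"dx":0,"dy":0,"dz":-0.01,"ax":0,"ay":0,"az":-10.5,"fingers":35},{"dx":0,"dy":0,"dz":-0.01,"ax":0,"ay":0,"az":-10.5,"fingers":35},{"dx":0,"dy":0,"dz":-0.01,"ax":0,"ay":0,"az":-10.5,"fingers":35},{"dx":0,"dy":0,"dz":-0.01,"ax":0,"ay":0,"az":-10.5,"fingers":35}]}}

```text
t: 13.8
eef_pos: [613.9, -9.8, 76.6]
orientation: [0.0, 0.995, -0.102, 0.002]
ft_force: [-7.6, 1.0, 10.4]
width: 41.0
```

```bash
python3 - <<'E'
from plant import r
from h import *
o=r.observe(); print(o["wrist_torque"],o["qd"].round(3))
go(o,[614,-10.3,75],-12)
for n in("wrist","scene","top"):
    w=r.get_image(n); c=w["color"]
    if n=="scene": c=cv2.resize(c[150:270,220:420],None,fx=4,fy=4,interpolation=2)
    if n=="top": c=cv2.resize(c[130:230,180:420],None,fx=3.3,fy=3.3,interpolation=2)
    cv2.imwrite(f"pics/f_{n}.png",c)
    # line on cap top expected end
    if n=="wrist":
        top=np.array([613.5,-10.2,107.3])
        a=onz(w,320,302,107.3)
        import json; print(a)
        g=cv2.cvtColor(c,cv2.COLOR_BGR2HSV); roi=g[240:345,270:372]
        m=((roi[...,1]<80)&(roi[...,2]>70)).astype(np.uint8)
        nn,l,st,ce=cv2.connectedComponentsWithStats(m)
        for i in range(1,nn):
            if st[i,4]>60:
                ys,xs=np.where(l==i); vx,vy,x0,y0=cv2.fitLine(np.stack([xs+270,ys+240],1).astype(np.float32),2,0,.01,.01).ravel()
                p=onz(w,x0-15*vx,y0-15*vy,107.3);q=onz(w,x0+15*vx,y0+15*vy,107.3)
                print(st[i],p.round(1),q.round(1),"line dir mod180",np.degrees(np.arctan2(*(q-p)[1::-1])))
E
```

```text
[0.30761598 1.5157147  0.03358528] [-0.    -0.001  0.001 -0.001 -0.     0.002  0.002]
pos [613.9  -9.8  76.6] yaw -11.7 j [ 0.21  0.62 -0.42  1.74  0.32  0.85 -0.56] w 41.0 F [-7.6  1.  10.4] t 13.8
d [0.02 0.04 0.16] rot [-0.01 -0.19  0.25]
[613.08332085  -9.77714781 107.3       ]
[ 87   0  15  14 128] [628.5  10.2 107.3] [639.3  11.8 107.3] line dir mod180 8.148123760973721
[  0  63  58  42 911] [596.6 -21.9 107.3] [608.8 -20.4 107.3] line dir mod180 6.832961242147284
[ 61  74  41  31 540] [619.1 -30.5 107.3] [630.5 -25.2 107.3] line dir mod180 24.7345027169745
```

View pics/f_wrist.png

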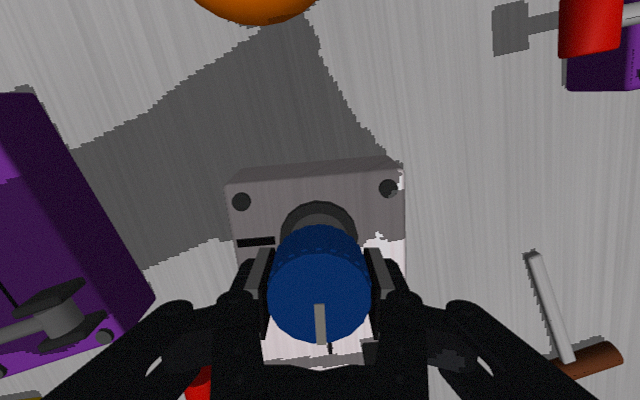

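View pics/f_scene.png

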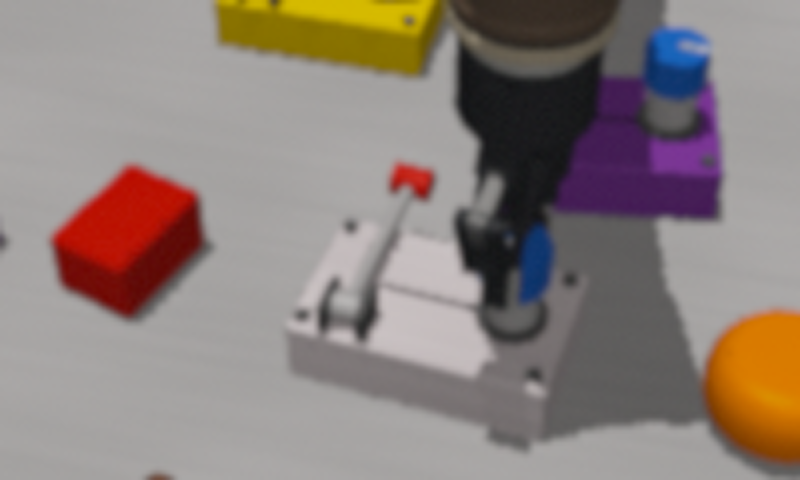

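View pics/f_top.png

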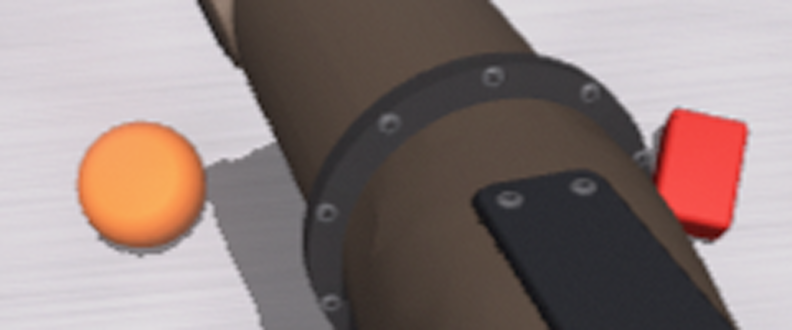

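```bash
python3 - <<'E'
from plant import r
from h import *
w=r.get_image("wrist")
cv2.imwrite("pics/f2.png",cv2.resize(w["color"][230:360,250:390],None,fx=4,fy=4))
z=107.3
p,q=onz(w,319.3,306,z),onz(w,321.3,341,z); print(p,q,np.degrees(np.arctan2(*(q-p)[1::-1])))
o=r.observe(); print(o["eef_pos"],o["width"],o["ft_force"],np.abs(o["qd"]).max(),o["t"])
E
```

```text
[612.44869484 -11.50196383 107.3       ] [609.88259331 -27.92591696 107.3       ] -98.88017850761761
[613.88741114  -9.85930684  76.62456484] 41.409899902465014 [-7.50532048  0.89029465 10.382187  ] 0.0014220273012749691 14.0
```

View pics/f2.png

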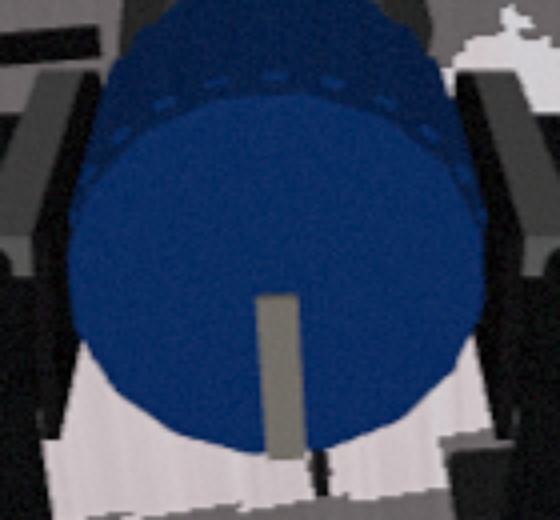

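The white line points at -98.9° in the world frame. The block's -y is about -96.3°, so it's within 3° of the target. The cap is held at 41 mm and the arm is at rest. Handing in.

```bash
python3 - <<'E'
from plant import r
print(r.sign_off())
E
```

```text
the job is handed in; nothing more can be done
None
```

The lever is shut, and the blue cap was bottomed out, backed off a quarter turn and handed in still held between the fingers. The sign-off gives no verdict, so this rests on my own checks.

- **Lever:** I pinched the red grip on the bare aluminium block and swung it down along its arc. It met a hard stop at about 48 N. After release, the grip was within about 2 px of its computed shut position in both the scene and wrist views.
- **Bottoming out:** I turned the cap clockwise about 180°. The torque about the vertical axis then jumped from 0.05 to about 0.9 N m, and the fingers slipped about 5° on the cap against the stop.
- **Backing off:** I turned it back 90.5°. The white line then pointed at -98.9°, against about -96.3° for the block's -y, a difference of under 3° (about 0.05 rad). The tolerance is 0.3 rad.
- **Final hold:** The grip was set to 40 N at 41 mm opening, and the joints were at rest (under 0.002 rad/s). The grasp point was within a few millimetres of the cap's centre. A steady side and vertical load of about 13 N remained on the wrist, and I left it. I could not read the finger contact force directly.
- **Bystanders:** I did not touch the cheeses or the trier. The cheeses looked unmoved in the last views; I did not measure their positions again.
- **Measurement disagreement:** The wrist and two-camera positions for the grip and cap differed by about 2–3 mm. For the cap I aimed between the two.

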